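# Strap a plaster mould shut under a stud and a cam knob

## Task

Clamp the plaster mould shut in its green press: take the steel strap by its orange block, tip its eye end down to work the eye under the stud's wide brass head, then lay the strap level on the mould so that it cannot lift off, its narrow tongue reaching towards the clamp knob. Then turn the clamp knob clockwise until its red lobe stops over the tongue, pointing straight along the strap, and nip the bar up some 15 degrees further until snug, well short of 45 degrees, as overtightening cracks the plaster; let go, and leave the mug where it stands.

Things in the scene. Friction and masses are not known exactly. Their poses are not given: they have to be found in the camera images.
- press: fixed mould press: green base plate 240 (x) x 120 (y) x 12 mm with a white plaster mould (98 x 104 mm, centred at x = +1 mm, top 52 mm above the table) bolted in its middle; origin at the centre of the base's underside. Stud at x = -93 mm, knob's axis at x = +93 mm, both at y = 0.
- stud (a point): on the axis of the upright steel stud, level with the mould's top; axes as the press. Stem 12 mm thick, free all round from 20 mm above the table up to the head. Brass hammer head 72 mm long along x (36 each way), 16 mm wide, 8 mm thick: underside 14, top 22 mm above this point. The mould's wall begins 45 mm towards +x.
- strap: loose flat steel strap 190 x 50 x 6 mm, about 0.26 kg; origin on its underside below the centre of the orange block, x along it, z up. Block 16 (x) x 44 (y) mm, top 48 mm above the underside: pinch across the 16. Oblong eye 66 (x) x 26 (y) mm from x = -52 to -118 mm, then a 12 mm end bar; shorter than the stud's head, it passes only tilted. Towards +x a tongue 20 mm wide.
- eye_end (a point): middle of the end bar's inner edge, on the strap's underside (strap x = -118 mm). Fitted, the strap lies the same way round as the press (x along x), underside on the mould, stud in the eye, and this point about 18 mm (6 to 32) from the stem's axis towards press -x, under the head; levelled there, the eye's other edge clears the head's other end.
- tongue_tip (a point): end of the strap's tongue, on the underside (strap x = +60 mm)
- lobe (a joint): angle in rad of the knob's red lobe, growing clockwise from above. Starts at 0 to 0.15, turns with a light drag (0.06 Nm), and stops at 1.3, pointing straight along press -x over the strap; its direction is press yaw + pi + 1.3 - angle. It stays where it is left.
- bar (a joint): angle in rad by which the black bar grip has been turned further than the lobe, clockwise: 0 at the start (bar in line with the lobe, turning with it). Once the lobe has reached its stop, the bar bites and goes on alone against 0.25 Nm. Snug is 0.06 to 0.6; beyond 0.8 it is overtightened. It stays where it is left.
- knob_grip (a point): on the knob's axis, in its black bar grip, 91.5 mm above the table; own x axis along the bar (at first also along the lobe). The bar is 14 mm thick, 58 mm long, from 16 mm below to 12 mm above this point; the red lobe below it is 22 mm wide, reaches 50 mm from the axis, 59.5 to 67.5 mm above the table. Pinch the bar across its 14 mm.
- mug: white spotted mug, 82 x 117 x 91 mm, bystander; origin at its base
Mind the look-alikes: they are no part of the job. There is more than one size of the strap; the job needs the larger.

How it is judged:
By the outcome, as a careful person would: the job done as asked, in the order asked, and still so for the second after the job is handed in, with the robot touching nothing.
It also fails if it takes over 54 s, if anything falls off the work surface, if the arm or the gripper's body presses on something with over 40 N, if the wrist force passes 120 N, or if a joint passes its speed limit or range.

## Robot

A 6-joint arm with a two-finger parallel gripper is mounted at the origin on the work surface; the furniture and walls round the work are solid. World frame = base frame: x ahead of the robot, y to its left, z up, the work surface at z = 0. Lengths are in mm, angles in rad, forces in N, time in s.
With the tool pointing down it reaches from about 350 to 875 mm from the base axis. Payload 4.2 kg.
Tool frame: the origin (TCP) lies midway between the tips of the shut fingers; the grasp point (between the pads) lies 19 mm behind it; z points along the fingers, y is the line along which they close (so a half turn about z gives the same grasp; the last joint's range is limited). The gripper opens to 85 mm and grips with 20 to 120 N. Pads are 22 mm wide; open, the fingers measure 114 mm over their backs; the gripper's body (76 mm by 85 mm) begins 54 mm behind the grasp point. The pads swing forward as they close: fully open they stand 13 mm farther back than shut.
Start: joints at [1.434, 0.385, 0.008, 0, -1.194, -0.259], TCP at [240.933, 576.672, 209.512] pointing down, gripper open.
Joint ranges: [-3.14, 3.14], [-1.21, 2.06], [-1.07, 1.41], [-3.16, 2.05], [-2.99, -0.16], [-3.1, 3.1]. Speed limits (rad/s): [2.79, 2.79, 3.14, 3.14, 3.14, 3.14].

## Interface

Orientations are given as a unit quaternion [x, y, z, w].
In Python, from bench import * gives the robot as it stands.
- The arm moves only by the tool drive_tool, never from a script. Its argument "plan" is a list that holds one entry, the list of rows, each a list of 5 numbers: the closure, from -1 (fully open) to 1 (shut), then the shift along the world's x, y, z in mm, then the turn about the world's z in degrees. A call has 1 to 20 rows; each row shifts and turns the commanded pose from where the row before left it; what a row does not reach is not made up. A row lasts 1/12 s, in which the tool goes at most 41.7 mm and 7.16 degrees, less where a joint would pass 70% of its speed; a pose out of reach is approached as far as the arm can. A call is refused whole if a number of a shift passes 41.7 or a number of a turn 7.16, either way. A call with a gripper value outside its range is refused whole. The fingers move at their own pace and stop on an object; the grip force is fixed at half the most. Time passes only in rows, so rows that do not move let the fingers close. It gives the time, the measured TCP pose, the force, the opening and the grip force at its end, in the units of the state.
- read_state(): the state, without advancing time (a new reading comes with each control period).
- get_image(name): name is "side" or "top"; returns (picture, depth): 480x640x3 uint8, red, green, blue; 480x640 float32, mm along the optical axis (not along the pixel's ray), 0 where there is no reading.
- camera_model(name): a dict with "fx", "fy", "cx", "cy" (pixels), "R" (3x3) and "t" (3): a world point X has camera coordinates R X + t. Camera axes: x right, y down, z forward; pixel columns grow to the right and rows downward; lengths in mm; the calibration is good to about 2 mm. A picture is of the moment at which its call begins. camera_model takes no time and is no camera call.
- job_done(): hands the job in; it is judged then, once.
The state is a dict: "clock": time; "joints": joint angles; "joint_vel": joint speeds; "joint_efforts": joint torques, N m; "position": TCP position; "ee_rot": TCP orientation; "contact_force": force on the tool from outside, world axes, zero at the start; "wrist_torque": the same for the moment, N m; "gripper_width": finger opening in mm; "grasp_force": force on a finger pad.
Only numpy, scipy, OpenCV 4.12 (cv2) and the standard library are available. Lean on these libraries where they do the work, as an engineer would, in place of code of your own. Each camera call takes 0.05 s, during which the arm holds its last target. There are 200 camera calls.

## Working session

There is one attempt and no reset: what is moved stays moved. The work goes in short steps, Python scripts to look and compute and a tool call to move; the robot and the scene stay as the last step left them, time stands still between calls to the robot, and variables do not carry over. Pictures are saved under pics/ and viewed, at most 10 in all, crops included, and the job is handed in when it is done.

Besides the shell and the picture viewer there is one more tool, called after "Emit:" as name(argument=value, ...) on one line, values as JSON. drive_tool: Moves the arm, as the interface text tells. Its arguments: {"type":"object","properties":{"plan":{"type":"array"}},"required":["plan"]}

```bash
mkdir -p pics
cat > h.py <<'E'
from bench import *
import numpy as np, cv2
def snap(n,tag):
    p,d=get_image(n); cv2.imwrite(f'pics/{tag}.png',p[:,:,::-1]); np.savez(f'pics/{tag}.npz',p=p,d=d); return p,d
def cloud(n,d):
    c=camera_model(n); v,u=np.mgrid[0:480,0:640]
    X=np.stack([(u-c['cx'])/c['fx']*d,(v-c['cy'])/c['fy']*d,d],-1)
    W=(X-np.array(c['t']))@np.array(c['R']); W[d==0]=np.nan; return W
E
python3 - <<'E'
from h import *
for n in('top','side'):
    p,d=snap(n,n+'0'); c=camera_model(n); print(n,-np.array(c['R']).T@c['t'],c['fx'],np.round(c['R'],2).tolist())
s=read_state(); print(s)
E
```

```text
top [ 320.36998084 -219.59066807 1135.06375618] 610.9172286165278 [[-0.0, -1.0, -0.0], [-0.99, 0.0, -0.12], [0.12, 0.0, -0.99]]
side [ 226.28044803 -893.88485465  580.24048829] 490.8024115469333 [[0.95, -0.3, -0.01], [-0.18, -0.56, -0.81], [0.23, 0.77, -0.59]]
{'clock': 0.1, 'joints': array([ 1.43360833e+00,  3.85488648e-01,  6.76586739e-03, -4.06561948e-04,
       -1.19400642e+00, -2.58591807e-01]), 'joint_vel': array([-0.00101236, -0.0021041 ,  0.00363303,  0.0019981 ,  0.00091485,
       -0.00140875]), 'joint_efforts': array([-3.46535435e-04, -3.93317485e+01,  1.88930190e+01,  4.19798210e+00,
       -2.56827778e-03,  7.17435285e-06]), 'position': array([240.736753  , 576.16855608, 208.53113263]), 'ee_rot': array([ 9.80468389e-01, -1.96674271e-01, -1.29971880e-04,  9.76121463e-04]), 'contact_force': array([-0.84187867,  0.474609  ,  0.25537358]), 'wrist_torque': array([-0.02082479, -0.04167317,  0.0127028 ]), 'grasp_force': 0.0, 'gripper_width': 85.51665474928043}
```

View pics/top0.png

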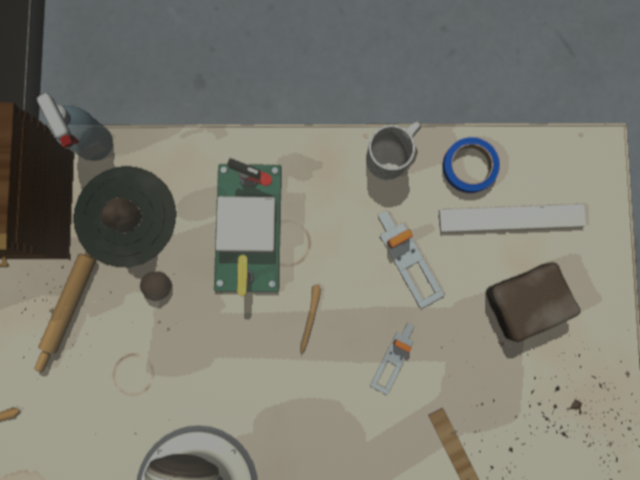

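View pics/side0.png

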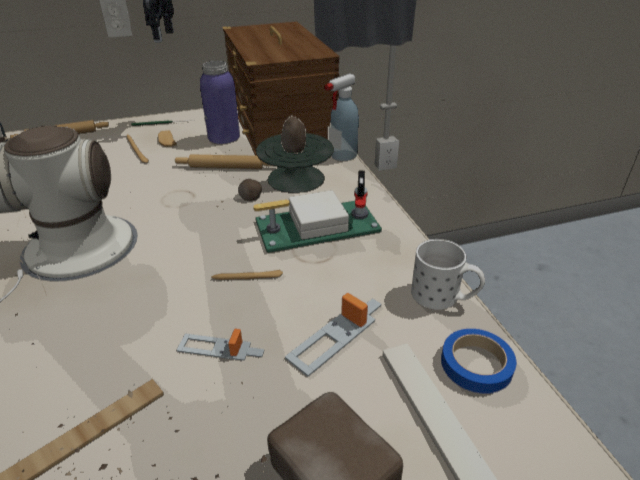

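The top view shows the press at about (248,228), with its brass head at (242,275) and the knob at (257,175). The large strap's block is at (400,239), its eye runs towards (425,285) and its tongue towards (386,218). The mug is at (392,150). The side view matches this. The smaller strap at (395,360) is the look-alike.

Run:
```python
from h import *
for n in('top','side'):
    z=np.load(f'pics/{n}0.npz'); p=z['p'].astype(int); W=cloud(n,z['d']); r,g,b=p[...,0],p[...,1],p[...,2]
    v,u=np.mgrid[0:480,0:640]
    def box(a,b_,c,d): return (u>=a)&(u<=b_)&(v>=c)&(v<=d)
    B={'top':dict(strap=(370,455,200,315),press=(205,290,150,300)),'side':dict(strap=(280,390,285,380),press=(250,385,165,250))}[n]
    hsv=cv2.cvtColor(z['p'],cv2.COLOR_RGB2HSV)
    m=box(*B['strap']); org=m&(r>150)&(b<80)&(r-g>60)
    P=W[org]; P=P[~np.isnan(P[:,0])]; print(n,'block',len(P),np.median(P,0),P[:,2].min(),P[:,2].max())
    t=P[P[:,2]>40]; print(' blocktop',len(t),t.mean(0),cv2.minAreaRect(t[:,:2].astype(np.float32)))
    s=W[m&(np.abs(W[...,2]-6)<6)&(hsv[...,1]<45)&(b>110)]
    print(' strap',len(s),cv2.minAreaRect(s[:,:2].astype(np.float32)),np.median(s[:,2]))
    m=box(*B['press'])
    gr=m&(g-r>15)&(W[...,2]<25); s=W[gr]; s=s[~np.isnan(s[:,0])]; print(' base',len(s),cv2.minAreaRect(s[:,:2].astype(np.float32)),np.median(s[:,2]))
    mo=W[m&(np.abs(W[...,2]-52)<5)&(hsv[...,1]<60)&(g>120)]; print(' mould',len(mo),cv2.minAreaRect(mo[:,:2].astype(np.float32)),np.median(mo[:,2]))
    h=W[m&(np.abs(W[...,2]-74)<5)]; h=h
    k=W[m&(W[...,2]>85)];print(' >85',len(k),np.nanmedian(k,0),k.min(0) if len(k) else 0,k.max(0) if len(k) else 0)
    if len(h)>3:print(' z74',len(h),h.min(0),h.max(0))
    if len(k)>3: print(cv2.minAreaRect(k[:,:2].astype(np.float32)))
    red=m&(r>130)&(g<70)&(b<70); k=W[red]; print(' red',len(k),np.nanmedian(k,0))
    ye=W[m&(r>150)&(g>120)&(b<90)]; print(' yellow',len(ye),np.nanmin(ye,0) if len(ye) else 0,np.nanmax(ye,0) if len(ye) else 0)
c=[cv2.resize(cv2.imread('pics/top0.png')[140:320,190:460],None,fx=2.9,fy=2.9,interpolation=2)]
cv2.imwrite('pics/c0.png',c[0])
```

```text
return _methods._mean(a, axis=axis, dtype=dtype,
  ret = um.true_divide(
Traceback (most recent call last):
ValueError: zero-size array to reduction operation minimum which has no identity
```

```bash
cat > m.py <<'E'
from h import *
import sys
np.set_printoptions(precision=1,suppress=True)
def rect(a):
    a=a[~np.isnan(a[:,0])]
    return (len(a),cv2.minAreaRect(a[:,:2].astype(np.float32)),'med',np.median(a,0)) if len(a)>3 else len(a)
if __name__=='__main__':
  for n in('top','side'):
    z=np.load(f'pics/{n}0.npz'); W=cloud(n,z['d']); hsv=cv2.cvtColor(z['p'],cv2.COLOR_RGB2HSV).astype(int); H,S,V=hsv[...,0],hsv[...,1],hsv[...,2]; Z=W[...,2]
    v,u=np.mgrid[0:480,0:640]
    def box(a,b_,c,d): return (u>=a)&(u<=b_)&(v>=c)&(v<=d)
    B={'top':dict(strap=(370,455,200,315),press=(205,290,150,300)),'side':dict(strap=(280,390,285,380),press=(250,385,165,250))}[n]
    m=box(*B['strap']); org=m&(S>150)&(H<18)
    print(n,'block',rect(W[org])); print('  top',rect(W[org&(Z>43)]))
    print(' strap',rect(W[m&(abs(Z-6)<3.5)&(S<60)]))
    m=box(*B['press'])
    print(' base',rect(W[m&(H>50)&(H<90)&(S>60)&(Z<20)]))
    print(' mould',rect(W[m&(abs(Z-52)<5)&(S<70)&(V>110)]))
    print(' z74',rect(W[m&(abs(Z-74)<5)]));print(' yellow',rect(W[m&(H>18)&(H<35)&(S>120)&(Z>40)]))
    print(' >97',rect(W[m&(Z>97)]))
    print(' red',rect(W[m&((H<8)|(H>172))&(S>130)]))
E
python3 m.py
python3 - <<'E'
import cv2
cv2.imwrite('pics/c0.png',cv2.resize(cv2.imread('pics/top0.png')[140:320,190:460],None,fx=2.9,fy=2.9,interpolation=2))
E
```

```text
top block (160, ((444.3292236328125, -366.3470153808594), (12.3011474609375, 42.68711853027344), 28.578231811523438), 'med', array([ 444.2, -365.7,   45.9]))
  top (150, ((444.1125183105469, -365.9837646484375), (12.267930030822754, 41.841880798339844), 28.578231811523438), 'med', array([ 444.4, -365.7,   46. ]))
 strap (1442, ((414.7103576660156, -395.8065185546875), (151.8746337890625, 212.20240783691406), 87.92958068847656), 'med', array([ 417.7, -386.6,    4.6]))
 base (2134, ((469.93487548828125, -87.60357666015625), (114.87508392333984, 234.23512268066406), 89.1297607421875), 'med', array([ 399.6, -100.2,    9.7]))
 mould (2822, ((471.3493347167969, -87.60194396972656), (103.9353256225586, 96.87586975097656), 89.65751647949219), 'med', array([470.1, -87.5,  50. ]))
 z74 (378, ((458.73455810546875, -96.83236694335938), (233.155517578125, 50.96528244018555), 3.460624933242798), 'med', array([382.6, -86.5,  72. ]))
 yellow (234, ((377.79486083984375, -86.6926040649414), (13.774474143981934, 66.1930160522461), 88.62547302246094), 'med', array([375.8, -86.1,  71.7]))
 >97 (258, ((56
[... 984 characters left out ...]
09179688, 97.07857513427734), 88.78604888916016), 'med', array([469.6, -94.7,  50.3]))
 z74 (299, ((464.8421630859375, -26.158859252929688), (165.17877197265625, 232.35684204101562), 83.85984802246094), 'med', array([395.6, -88.1,  72.6]))
 yellow (161, ((446.41583251953125, -94.79918670654297), (19.320051193237305, 207.19129943847656), 85.37940979003906), 'med', array([377.4, -92.2,  71.8]))
 >97 (105, ((562.3202514648438, -91.96551513671875), (59.27366638183594, 12.145642280578613), 68.51964569091797), 'med', array([560.7, -96. , 101.2]))
 red (128, ((551.2940063476562, -116.40769958496094), (44.19700622558594, 22.459800720214844), 64.0566177368164), 'med', array([ 549.9, -120.3,   65.7]))
```

View pics/c0.png

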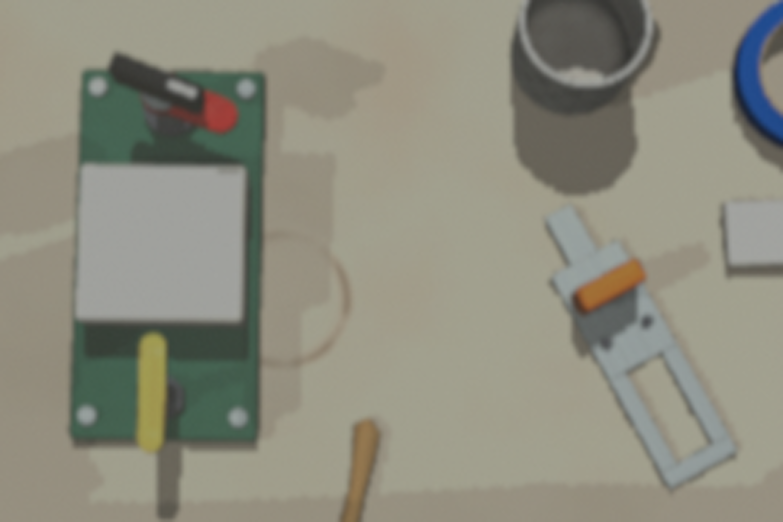

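The crop shows the lobe (230,110) and bar pointing mostly towards -y, the head along the press, and the large strap clear on all sides. Next I check the height along the travel path.

Run:
```python
from h import *
np.set_printoptions(precision=0,suppress=True)
P=np.concatenate([cloud(n,np.load(f'pics/{n}0.npz')['d']).reshape(-1,3) for n in('top','side')]); P=P[~np.isnan(P[:,0])&(P[:,2]>25)]
P=P[np.hypot(P[:,0],P[:,1])>200]
for y in range(-480,700,60):
    q=P[(abs(P[:,1]-y)<30)]
    print(y,[(x,int(np.sort(q[abs(q[:,0]-x)<30][:,2])[-3])) for x in range(150,750,60) if (abs(q[:,0]-x)<30).sum()>8])
```

```text
-480 [(150, 55), (570, 26), (630, 27)]
-420 [(150, 34), (570, 88), (630, 85)]
-360 [(270, 35), (450, 50), (570, 92), (630, 92)]
-300 [(570, 91), (630, 91)]
-240 []
-180 []
-120 [(330, 74), (390, 74), (450, 55), (510, 66), (570, 106)]
-60 [(330, 75), (390, 75), (450, 55), (510, 54), (570, 105)]
0 [(510, 81)]
60 [(330, 41), (390, 85), (450, 134), (510, 133), (570, 85)]
120 [(330, 37), (390, 85), (450, 160), (510, 159), (570, 84)]
180 [(390, 84), (450, 86), (510, 85), (570, 207), (630, 208), (690, 131)]
240 [(270, 34), (330, 35), (390, 246), (450, 247), (510, 247), (570, 246), (630, 246)]
300 [(270, 31), (390, 244), (450, 244), (510, 244), (570, 244), (630, 244)]
360 [(330, 203), (390, 244), (450, 244), (510, 267), (570, 244), (630, 244)]
420 [(330, 203), (390, 243), (450, 244), (510, 270), (570, 244), (630, 244)]
480 [(210, 344), (390, 244), (450, 244), (510, 269), (570, 244), (630, 244)]
540 [(210, 346), (270, 336), (390, 243), (450, 244), (510, 244), (570, 244), (630, 244)]
600 [(270, 333), (390, 244), (450, 244), (510, 244), (570, 244), (630, 244)]
660 [(270, 320), (690, 287)]
```

Emit:
drive_tool(plan=[[[-1, 0, 0, 40, 0], [-1, 0, 0, 40, 0], [-1, 0, 0, 40, 0], [-1, 5, -30, 20, -7], [-1, 8, -40, 0, -7], [-1, 8, -40, 0, -7], [-1, 8, -40, 0, -7], [-1, 8, -40, 0, -7], [-1, 8, -40, 0, -7], [-1, 8, -40, 0, -7], [-1, 8, -40, 0, -7], [-1, 8, -40, 0, -7], [-1, 8, -40, 0, -7], [-1, 8, -40, 0, -7], [-1, 10, -40, 0, -7], [-1, 10, -40, 0, -7], [-1, 10, -40, 0, -7], [-1, 10, -40, 0, -7], [-1, 10, -40, 0, -7], [-1, 10, -40, 0, -7]]])

```text
clock: 1.77
position: [385.5, -95.5, 349.6]
ee_rot: [-0.325, 0.946, 0.0, 0.0]
contact_force: [0.4, 0.6, 0.2]
gripper_width: 85.6
grasp_force: 0.0
```

Emit:
drive_tool(plan=[[[-1, 8, -39, -10, -7], [-1, 8, -39, -30, -3], [-1, 8, -39, -30, 0], [-1, 8, -39, -30, 0], [-1, 9, -39, -30, 0], [-1, 9, -39, -30, 0], [-1, 9, -39, -30, 0], [-1, 0, 0, -30, 0], [-1, 0, 0, -30, 0], [-1, 0, 0, -20, 0], [-1, 0, 0, 0, 0], [-1, 0, 0, 0, 0]]])

```text
clock: 2.77
position: [435.9, -327.5, 108.5]
ee_rot: [-0.245, 0.97, 0.001, -0.001]
contact_force: [-0.6, 0.5, 0.9]
gripper_width: 85.6
grasp_force: 0.0
```

Emit:
drive_tool(plan=[[[-1, 8.3, -20.5, -10, 0], [-1, 0, -20, -10, 0], [-1, 0, 0, -25, 0], [-1, 0, 0, -25, 0], [-1, 0, 0, -16, 0], [-1, 0, 0, -10, 0], [-1, 0, 0, 0, 0], [0, 0, 0, 0, 0], [1, 0, 0, 0, 0], [1, 0, 0, 0, 0], [1, 0, 0, 0, 0], [1, 0, 0, 0, 0], [1, 0, 0, 0, 0], [1, 0, 0, 0, 0]]])

```text
clock: 3.93
position: [445.9, -368.4, 15.3]
ee_rot: [-0.245, 0.97, -0.001, 0.001]
contact_force: [0.2, 2.1, 6.0]
gripper_width: 41.9
grasp_force: 61.6
```

Emit:
drive_tool(plan=[[[1, 0, 0, 15, 0], [1, 0, 0, 25, 0], [1, 0, 0, 25, 0], [1, 0, 0, 30, 0], [1, 0, 0, 30, 0], [1, -7, 22, 5, 6.8], [1, -7, 22, 5, 6.9], [1, -7, 22, 5, 6.9], [1, -7, 22, 0, 6.9], [1, -7, 22, 0, 6.9], [1, -7, 22, 0, 6.9], [1, -7, 22, 0, 6.8], [1, -7, 22, 0, 6.8], [1, -7, 22, 0, 6.8], [1, -6, 24, 0, 0], [1, 0, 0, 0, 0], [1, 0, 0, 0, 0]]])

```text
clock: 5.35
position: [375.3, -145.2, 153.6]
ee_rot: [0.708, -0.706, 0.0, -0.0]
contact_force: [-0.1, 0.2, -2.1]
gripper_width: 41.9
grasp_force: 61.6
```

Run:
```python
from h import *
s=read_state(); print(s['position'],s['ee_rot'],s['contact_force'],s['wrist_torque'])
p,d=snap('side','s1')
cv2.imwrite('pics/s1c.png',cv2.resize(cv2.imread('pics/s1.png')[60:340,160:480],None,fx=2,fy=2))
```

```text
[ 375.31111352 -145.16354691  153.60860927] [ 7.08012133e-01 -7.06200105e-01  1.86939207e-04 -4.43550233e-04] [-0.05935304  0.23686049 -2.09414698] [ 0.00162875 -0.02234144  0.01080483]
```

View pics/s1c.png

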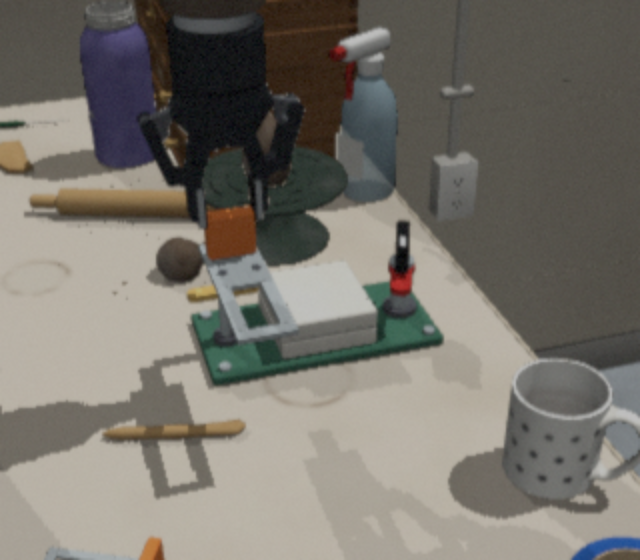

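The strap is held at (232,230) in the crop, eye towards the camera. I measure its tilt from depth.

```bash
cat > f.py <<'E'
from h import *
np.set_printoptions(precision=1,suppress=True)
def fit(tag,yaw,n='side',zlo=None,lat=24,lo=-135,hi=-12):
    """strap points in frame (along strap x, lateral) about TCP; line fit z(x)"""
    p,d=snap(n,tag); s=read_state(); t=s['position']; W=cloud(n,d).reshape(-1,3)
    hsv=cv2.cvtColor(p,cv2.COLOR_RGB2HSV).reshape(-1,3)
    c,q=np.cos(np.radians(yaw)),np.sin(np.radians(yaw)); D=W-t
    x=D[:,0]*c+D[:,1]*q; y=-D[:,0]*q+D[:,1]*c; z=D[:,2]
    m=(x>lo)&(x<hi)&(abs(y)<lat)&(z<25+.0*x)&(W[:,2]>(zlo or 0))
    x,y,z=x[m],y[m],z[m]
    a=np.polyfit(x,z,1)
    for _ in range(6):
        k=abs(z-np.polyval(a,x))<5; a=np.polyfit(x[k],z[k],1)
    print(tag,'tcp',t,'n',k.sum(),'tilt',np.degrees(np.arctan(a[0])),'top at block rel tcp',a[1],'x range',np.percentile(x[k],[0.5,99.5]),'y',np.percentile(y[k],[1,99]))
E
python3 -c "
from f import *
fit('s2',90,zlo=85)"
```

```text
s2 tcp [ 375.9 -146.1  153.5] n 906 tilt 0.9244117369841502 top at block rel tcp -10.470399361015708 x range [-132.5  -12.5] y [-23.7  23.7]
```

Emit:
drive_tool(plan=[[[1, 0, 0, -25, 0], [1, 0, 0, -20, 0], [1, 0, 0, -10, 0], [1, 0, 0, -3, 0], [1, 0, 0, -3, 0], [1, 0, 0, -3, 0], [1, 0, 0, -3, 0], [1, 0, 0, -3, 0], [1, 0, 0, 0, 0]]])

```text
clock: 6.2
position: [377.2, -147.9, 85.4]
ee_rot: [0.708, -0.706, 0.002, 0.001]
contact_force: [-2.1, -8.2, 10.8]
gripper_width: 41.8
grasp_force: 63.1
```

```bash
python3 -c "
from f import *
fit('s3',90,zlo=30);s=read_state();print(s['contact_force'],s['wrist_torque'])"
```

```text
s3 tcp [ 377.2 -147.8   85.5] n 916 tilt 4.190106895571629 top at block rel tcp -10.56364156143127 x range [-129.7  -12.5] y [-23.5  23.8]
[-2.7 -7.8 10.6] [-1.8  0.9  0.2]
```

Emit:
drive_tool(plan=[[[1, 0, 0, -3, 0], [1, 0, 0, -3, 0], [1, 0, 0, -3, 0], [1, 0, 0, -3, 0], [1, 0, 0, -3, 0], [1, 0, 0, -2, 0], [1, 0, 0, 0, 0]]])

```text
clock: 6.83
position: [379.3, -149.8, 69.9]
ee_rot: [0.709, -0.705, 0.005, 0.0]
contact_force: [-1.5, -21.2, 15.8]
gripper_width: 42.0
grasp_force: 66.7
```

```bash
python3 -c "
from f import *
fit('s4',90,zlo=15);s=read_state();print(s['contact_force'],s['wrist_torque'])"
```

```text
s4 tcp [ 379.2 -149.7   70. ] n 1000 tilt 17.133115615435276 top at block rel tcp -8.493973109294183 x range [-120.3  -12.5] y [-23.6  23.6]
[ -1.5 -20.8  15.6] [-5.7  0.5  0.1]
```

Emit:
drive_tool(plan=[[[1, 0, 0, -3, 0], [1, 0, 0, -1.5, 0], [1, 0, 0, 0, 0], [1, 0, 0, 5, 0], [1, 0, -5, 10, 0], [1, 0, -5, 20, 0], [1, 0, -5, 30, 0], [1, 0, -5, 30, 0], [1, 0, 0, 25, 0], [1, 0, 0, 0, 0]]])

```text
clock: 7.72
position: [379.8, -167.0, 187.5]
ee_rot: [0.707, -0.707, 0.005, -0.004]
contact_force: [0.3, -0.4, -2.6]
gripper_width: 42.0
grasp_force: 64.2
```

```bash
python3 -c "
from f import *
fit('s5',90,zlo=20);s=read_state();print(s['contact_force'],s['wrist_torque'],s['ee_rot'])
"
```

```text
s5 tcp [ 378.  -166.3  184.7] n 1105 tilt 17.028634434320665 top at block rel tcp -4.734825058374883 x range [-122.2  -12.5] y [-23.6  21.7]
[-0.   0.4 -2.8] [0. 0. 0.] [ 0.7 -0.7  0.  -0. ]
```

Emit:
drive_tool(plan=[[[1, 0, 0, 5, -7], [1, 5, 0, 0, -7], [1, 5, 3, 0, -7], [1, 5, 7, 0, -7], [1, 5, 7, 0, -7], [1, 5, 7, 0, -7], [1, 5, 7, 0, -7], [1, 5, 7, 0, -7], [1, 5, 7, 0, -7], [1, 5, 7, 0, -7], [1, 5, 7, 0, -7], [1, 5, 7, 0, -7], [1, 6, 7, 0, -6.8], [1, 7, 4, 0, 0], [1, 0, 0, 0, 0], [1, 0, 0, 0, 0]]])

```text
clock: 9.1
position: [443.5, -89.0, 186.0]
ee_rot: [0.005, 1.0, -0.0, -0.001]
contact_force: [-0.3, -0.6, -3.0]
gripper_width: 42.3
grasp_force: 64.2
```

```bash
cat >> f.py <<'E'
def top(tag,yaw=-0.8):
    p,d=snap('top',tag); s=read_state(); t=s['position']; W=cloud('top',d)
    print('top W head',[])
E
python3 -c "
from f import *
fit('s6',-0.8,zlo=110);s=read_state();print(s['ee_rot'])
fit('t6',-0.8,n='top',zlo=110,lat=35)
p=np.load('pics/s6.npz')['p'];q=np.load('pics/t6.npz')['p']
a=cv2.resize(p[60:300,180:440],None,fx=1.5,fy=1.5);b=cv2.resize(q[130:370,170:330],None,fx=1.5,fy=1.5)
cv2.imwrite('pics/c6.png',np.hstack([a,b])[:,:,::-1])
"
```

```text
s6 tcp [443.2 -89.2 186.1] n 611 tilt 17.036842682617994 top at block rel tcp -8.782813570939608 x range [-118.5  -12.3] y [-23.8  22.4]
[ 0.  1. -0. -0.]
t6 tcp [443.2 -89.3 186.3] n 1465 tilt 16.961017896295917 top at block rel tcp -9.09855813764511 x range [-119.5  -12.3] y [-26.   23.9]
```

View pics/c6.png

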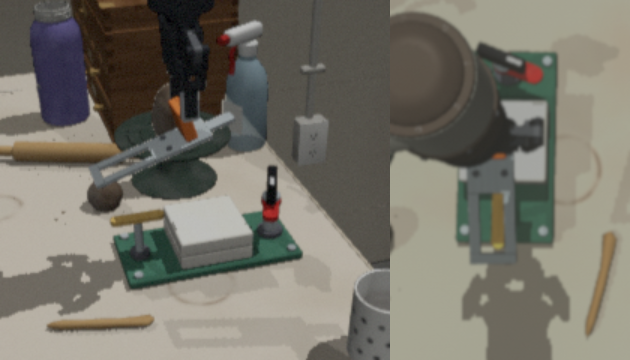

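The strap is tilted 17° with its eye aligned above the stud head (right crop, (497,220)). I lower it next.

Emit:
drive_tool(plan=[[[1, 0, 1.5, -15, 0], [1, 0, 0, -25, 0], [1, 0, 0, -15, 0], [1, 0, 0, -10, 0], [1, 0, 0, -4, 0], [1, 0, 0, 0, 0]]])

```text
clock: 9.7
position: [442.9, -88.0, 117.0]
ee_rot: [0.007, 1.0, -0.0, -0.001]
contact_force: [-0.3, -0.2, -2.0]
gripper_width: 41.9
grasp_force: 64.2
```

```bash
python3 -c "
from f import *
p,d=snap('top','t7'); W=cloud('top',d); hsv=cv2.cvtColor(p,cv2.COLOR_RGB2HSV).astype(int)
t=read_state()['position'];print(t)
H,S=hsv[...,0],hsv[...,1]
near=(W[...,0]>300)&(W[...,0]<430)&(abs(W[...,1]+88)<45)
ye=near&(H>18)&(H<35)&(S>110)&(abs(W[...,2]-72)<4)
y=W[ye];print('head',np.percentile(y,[1,99],axis=0))
st=near&(S<60)&(W[...,2]>40)
P=W[st];a=np.polyfit(P[:,0]-t[0],P[:,2]-t[2],1)
for _ in range(8):
    k=abs(P[:,2]-t[2]-np.polyval(a,P[:,0]-t[0]))<4; a=np.polyfit(P[k,0]-t[0],P[k,2]-t[2],1)
P=P[k];print(len(P),'tilt',a, 'ext',np.percentile(P,[.3,99.7],axis=0))
for lo in (335,350,365,380):
    q=P[abs(P[:,0]-lo)<5][:,1]; print(lo,np.sort(q)[[1,-2]], q[q<-88].max() if (q<-88).any() else 0,q[q>-88].min() if (q>-88).any() else 0)
col=P[abs(P[:,1]+88)<4]; print('centre bar x',np.percentile(col[col[:,0]<350][:,0],[1,99]),np.percentile(col[col[:,0]>350][:,0],[1,99]) if (col[:,0]>350).any() else '')
cv2.imwrite('pics/c7.png',cv2.resize(p[200:300,200:300,::-1],None,fx=4,fy=4))
"
```

```text
[443.7 -87.9 117.9]
head [[344.8 -93.6  68.2]
 [396.9 -79.3  75.5]]
55 tilt [  4.1 383.8] ext [[ 339.5 -127.4   73.1]
 [ 429.6  -63.9  443. ]]
335 [-75.  -71.4] -106.013890857057 -75.03745042273567Traceback (most recent call last):
  File "<string>", line 15, in <module>
    q=P[abs(P[:,0]-lo)<5][:,1]; print(lo,np.sort(q)[[1,-2]], q[q<-88].max() if (q<-88).any() else 0,q[q>-88].min() if (q>-88).any() else 0)
                                         ~~~~~~~~~~^^^^^^^^
IndexError: index 1 is out of bounds for axis 0 with size 0
```

```bash
python3 -c "
from f import *
z=np.load('pics/t7.npz');p,d=z['p'],z['d']; W=cloud('top',d)
t=np.array([443.4,-87.9,117.6])
P=W[(W[...,0]>300)&(W[...,0]<425)&(abs(W[...,1]+88)<40)&(W[...,2]>50)&(W[...,2]<115)]
D=P-t; k=abs(D[:,2]-(-9+.305*D[:,0]))<4
a=np.polyfit(D[k,0],D[k,2],1); k=abs(D[:,2]-np.polyval(a,D[:,0]))<3; a=np.polyfit(D[k,0],D[k,2],1)
P=P[k];print(len(P),'tilt',a, 'ext',np.percentile(P,[.5,99.5],axis=0))
for lo in (345,360,375,390):
    q=np.sort(P[abs(P[:,0]-lo)<5][:,1]); g=np.argmax(np.diff(q)); print(lo,q[[1,-2]],'gap',q[g],q[g+1])
c=np.sort(P[abs(P[:,1]+87)<4][:,0]);g=np.argmax(np.diff(c));print('bar x',c[0],c[g],c[g+1])
cv2.imwrite('pics/c7.png',cv2.resize(p[200:300,200:300,::-1],None,fx=4,fy=4))
"
```

```text
1046 tilt [ 0.3 -9.3] ext [[ 324.  -113.1   70.8]
 [ 423.8  -63.3  104.2]]
345 [-113.4  -63.2] gap -101.11439690348153 -87.30913668134616
360 [-112.   -64.1] gap -101.61178458651145 -74.41157179570791
375 [-112.5  -64.2] gap -101.775753952871 -74.8470811509523
390 [-112.5  -63.1] gap -102.04704283853465 -75.3308853082668
bar x 324.05104831001415 346.3272194735712 398.3451285841944
```

View pics/c7.png

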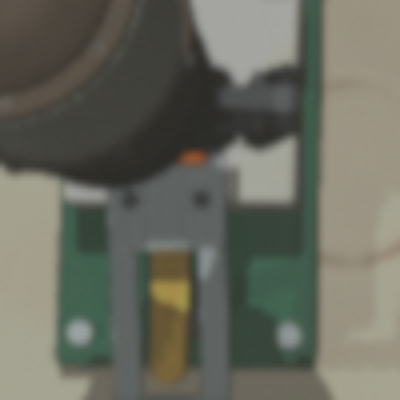

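Emit:
drive_tool(plan=[[[1, 0, 1.3, -6, 0], [1, 0, 0, -6, 0], [1, 0, 0, -2, 0], [1, 0, 0, 0, 0]]])

```text
clock: 10.08
position: [443.3, -86.3, 103.3]
ee_rot: [0.007, 1.0, -0.0, -0.001]
contact_force: [0.5, 0.5, -1.8]
gripper_width: 41.8
grasp_force: 64.2
```

```bash
cat > g.py <<'E'
from f import *
def g(tag):
    p,d=snap('top',tag); W=cloud('top',d); s=read_state(); t=s['position']; print(t,s['contact_force'])
    P=W[(W[...,0]>300)&(W[...,0]<430)&(abs(W[...,1]+88)<40)&(W[...,2]>25)&(W[...,2]<t[2])]
    # rails only
    R=P[(abs(abs(P[:,1]+87.5)-19)<5)&(P[:,0]<t[0]-20)]; D=R-t
    a=np.array([.29,-9.]); k=abs(D[:,2]-np.polyval(a,D[:,0]))<9
    for i in range(6): a=np.polyfit(D[k,0],D[k,2],1); k=abs(D[:,2]-np.polyval(a,D[:,0]))<3
    print('n',k.sum(),'slope %.3f deg %.1f off %.1f'%(a[0],np.degrees(np.arctan(a[0])),a[1]))
    k=abs(P[:,2]-t[2]-np.polyval(a,P[:,0]-t[0]))<3; Q=P[k]; e=np.percentile(Q[:,0],.5)
    print('outer x',e,'y',np.percentile(Q[:,1],[1,99]),'inner x',e+12*np.cos(np.arctan(a[0])),'inner top z',t[2]+np.polyval(a,e+11.5-t[0]),'other top z',t[2]+np.polyval(a,e+74.6-t[0]))
E
python3 -c "
from g import *
g('t8')"
```

```text
[443.6 -86.3 103.6] [ 0.   0.8 -2.1]
n 569 slope 0.308 deg 17.1 off -8.9
outer x 324.0924299897087 y [-111.4  -61.7] inner x 335.56177111710315 inner top z 61.55010182891831 other top z 80.96562301053943
```

Emit:
drive_tool(plan=[[[1, 3, 0, 0, 0], [1, 3, 0, 0, 0], [1, 3, 0, 0, 0], [1, 4, 0, 0, 0], [1, 5, 0, 0, 0], [1, 5, 0, 0, 0], [1, 0, 0, 0, 0]]])

```text
clock: 10.72
position: [468.3, -86.2, 103.9]
ee_rot: [0.007, 1.0, -0.0, 0.001]
contact_force: [0.3, -1.1, -2.5]
gripper_width: 41.9
grasp_force: 64.2
```

```bash
python3 -c "
from g import *
g('t9')"
```

```text
[467.5 -86.3 103.7] [-0.4 -0.  -2.3]
n 448 slope 0.306 deg 17.0 off -9.1
outer x 350.19967229143725 y [-111.4  -62. ] inner x 361.6753640689329 inner top z 62.321362879857475 other top z 81.61228633746606
```

Emit:
drive_tool(plan=[[[1, 0, 0, -6, 0], [1, 0, 0, -8, 0], [1, 0, 0, -7, 0], [1, 0, 0, -3, 0], [1, 1, 0, -2, 0], [1, 2, 0, -2.5, 0], [1, 2, 0, -2.5, 0], [1, 0, 0, 0, 0]]])

```text
clock: 11.43
position: [471.6, -86.5, 73.1]
ee_rot: [0.007, 1.0, -0.0, -0.001]
contact_force: [-4.0, 0.9, 4.6]
gripper_width: 42.0
grasp_force: 64.7
```

```bash
python3 -c "
from g import *
g('t10');fit('s10',-.8,zlo=40,lo=-100,lat=20)"
```

```text
[471.5 -86.5  73.3] [-2.4  1.2  5.6]
n 461 slope 0.185 deg 10.5 off -8.7
outer x 345.37515883607995 y [-111.5  -61.6] inner x 357.17436043869714 inner top z 43.35389933304257 other top z 55.04453302420383
s10 tcp [471.4 -86.5  73.3] n 327 tilt 11.58255725777422 top at block rel tcp -7.205504318580791 x range [-99.7 -12.2] y [-19.8  18.8]
```

Emit:
drive_tool(plan=[[[1, 2, 0, -2.5, 0], [1, 2, 0, -2.5, 0], [1, 2, 0, -2, 0], [1, 1, 0, -1.5, 0], [1, 0, 0, -1, 0], [1, 0, 0, 0, 0]]])

```text
clock: 12.03
position: [480.8, -86.3, 64.8]
ee_rot: [0.006, 1.0, -0.0, 0.002]
contact_force: [-0.5, 0.9, 7.0]
gripper_width: 42.0
grasp_force: 63.5
```

```bash
python3 -c "
from g import *
g('t11');fit('s11',-.8,zlo=40,lo=-100,lat=20)"
```

```text
[480.7 -86.3  64.9] [-1.3  0.8  7.3]
n 454 slope 0.008 deg 0.5 off -10.5
outer x 345.0787537896684 y [-118.1  -61.3] inner x 357.07834220365436 inner top z 53.381260011589745 other top z 53.903891064557925
s11 tcp [480.7 -86.3  64.9] n 309 tilt 2.6625703349216363 top at block rel tcp -6.227714347245807 x range [-99.6 -12.9] y [-19.8  19.4]
```

Emit:
drive_tool(plan=[[[1, 0.5, 0, -1.5, 0], [1, 0, 0, -1, 0], [1, 0, 0, 0, 0]]])

```text
clock: 12.38
position: [482.2, -86.3, 63.3]
ee_rot: [0.006, 1.0, -0.0, 0.003]
contact_force: [-0.1, 0.7, 10.3]
gripper_width: 42.3
grasp_force: 63.6
```

```bash
python3 -c "
from g import *
g('t12')"
```

```text
[482.2 -86.3  63.3] [ 0.1  0.6 11.4]
n 1 slope 0.182 deg 10.3 off -10.9
outer x 379.75752191013385 y [-122.5  -52. ] inner x 391.5639406099999 inner top z 35.92690339314346 other top z 47.400244706400834g.py:8: RankWarning: Polyfit may be poorly conditioned
  for i in range(6): a=np.polyfit(D[k,0],D[k,2],1); k=abs(D[:,2]-np.polyval(a,D[:,0]))<3
g.py:8: RankWarning: Polyfit may be poorly conditioned
  for i in range(6): a=np.polyfit(D[k,0],D[k,2],1); k=abs(D[:,2]-np.polyval(a,D[:,0]))<3
g.py:8: RankWarning: Polyfit may be poorly conditioned
  for i in range(6): a=np.polyfit(D[k,0],D[k,2],1); k=abs(D[:,2]-np.polyval(a,D[:,0]))<3
g.py:8: RankWarning: Polyfit may be poorly conditioned
  for i in range(6): a=np.polyfit(D[k,0],D[k,2],1); k=abs(D[:,2]-np.polyval(a,D[:,0]))<3
g.py:8: RankWarning: Polyfit may be poorly conditioned
  for i in range(6): a=np.polyfit(D[k,0],D[k,2],1); k=abs(D[:,2]-np.polyval(a,D[:,0]))<3
g.py:8: RankWarning: Polyfit may be poorly conditioned
  for i in range(6): a=np.polyfit(D[k,0],D[k,2],1); k=abs(D[:,2]-np.polyval(a,D[:,0]))<3
```

Emit:
drive_tool(plan=[[[0, 0, 0, 0, 0], [-1, 0, 0, 0, 0], [-1, 0, 0, 0, 0], [-1, 0, 0, 0, 0], [-1, 0, 0, 0, 0], [-1, 0, 0, 0, 0], [-1, 0, 0, 20, 0], [-1, 0, 0, 30, 0], [-1, 0, 0, 30, 5], [-1, 0, 0, 35, 7], [-1, 0, 0, 0, 7], [-1, 0, 0, 0, 7], [-1, 0, 0, 0, 7]]])

```text
clock: 13.52
position: [479.4, -86.2, 176.5]
ee_rot: [-0.28, 0.96, 0.0, 0.001]
contact_force: [0.1, -0.1, 0.2]
gripper_width: 85.6
grasp_force: 0.0
```

```bash
python3 -c "
from g import *
p,d=snap('side','s13');W=cloud('side',d);hsv=cv2.cvtColor(p,cv2.COLOR_RGB2HSV).astype(int);H,S=hsv[...,0],hsv[...,1]
m=(W[...,0]>320)&(W[...,0]<600)&(abs(W[...,1]+90)<50)&(W[...,2]>30)&(W[...,2]<110)
o=W[m&(S>150)&(H>2)&(H<18)&(W[...,2]>90)];print('block top',len(o),np.median(o,0),cv2.minAreaRect(o[:,:2].astype(np.float32)))
Q=W[m&(abs(W[...,2]-56)<3)&(S<70)];print(cv2.minAreaRect(Q[:,:2].astype(np.float32)))
for x in range(345,550,15):
    q=W[m&(abs(W[...,0]-x)<7)&(W[...,2]<66)&(W[...,2]>53.5)]; print(x,len(q),np.median(q,0)if len(q) else '')
cv2.imwrite('pics/c13.png',cv2.resize(p[130:280,210:410,::-1],None,fx=3.5,fy=3.5))
print(read_state()['position'])
"
```

```text
block top 113 [472.1 -94.8  97.6] ((472.84136962890625, -89.46340942382812), (43.04057312011719, 14.57819652557373), 88.6279296875)
((450.55950927734375, -92.298583984375), (64.55575561523438, 214.85861206054688), 84.0087661743164)
345 44 [347.5 -96.5  56.3]
360 43 [ 358.4 -105.6   56.2]
375 61 [ 375.5 -101.2   56.9]
390 38 [ 389.9 -106.3   56.5]
405 31 [ 404.8 -108.4   56.4]
420 70 [422.4 -96.7  56.2]
435 102 [434.9 -91.   56.4]
450 98 [449.8 -89.7  56.2]
465 96 [465.3 -94.5  56.7]
480 37 [ 478.9 -108.8   57.4]
495 67 [495.5 -94.3  56. ]
510 41 [510.2 -88.8  56. ]
525 45 [524.9 -88.7  55.8]
540 43 [ 541.9 -130.1   63.9]
[479.2 -86.2 176. ]
```

View pics/c13.png

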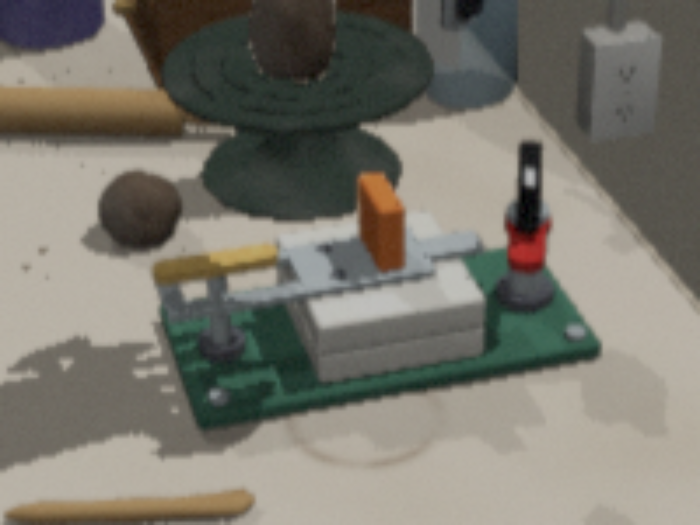

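The strap lies level (top at z≈56 all along) with its eye under the head and its tongue towards the knob at (465,245). Next is the knob.

Emit:
drive_tool(plan=[[[-1, 16, -1, 0, 7], [-1, 16, -1, 0, 7], [-1, 16, -1, 0, 7], [-1, 16, -1, 0, 7], [-1, 16, -0.8, 0, 7], [-1, 3, 0, 0, 0.7], [-1, 0, 0, 0, 0], [-1, 0, 0, 0, 0]]])

```text
clock: 14.23
position: [561.5, -91.1, 175.2]
ee_rot: [-0.557, 0.83, 0.001, -0.001]
contact_force: [-0.0, -0.6, 0.6]
gripper_width: 85.4
grasp_force: 0.0
```

Emit:
drive_tool(plan=[[[-1, 0.7, 0, -25, 0.5], [-1, 0, 0, -30, 0], [-1, 0, 0, -30, 0], [-1, 0, 0, -17, 0], [-1, 0, 0, 0, 0], [0, 0, 0, 0, 0], [1, 0, 0, 0, 0], [1, 0, 0, 0, 0], [1, 0, 0, 0, 0], [1, 0, 0, 0, 0], [1, 0, 0, 0, 0], [1, 0, 0, 0, 0], [1, 0, 0, 0, 0]]])

```text
clock: 15.32
position: [562.0, -90.7, 74.9]
ee_rot: [-0.562, 0.827, 0.001, -0.001]
contact_force: [-3.8, 2.9, 7.4]
gripper_width: 11.6
grasp_force: 58.9
```

Emit:
drive_tool(plan=[[[1, 0, 0, 0, -5], [1, 0, 0, 0, -5], [1, 0, 0, 0, -5], [1, 0, 0, 0, -5], [1, 0, 0, 0, -5], [1, 0, 0, 0, -5], [1, 0, 0, 0, -5], [1, 0, 0, 0, -5], [1, 0, 0, 0, -5], [1, 0, 0, 0, -5], [1, 0, 0, 0, -5], [1, 0, 0, 0, -5], [1, 0, 0, 0, 0]]])

```text
clock: 16.4
position: [560.9, -89.6, 74.9]
ee_rot: [-0.072, 0.997, 0.001, -0.002]
contact_force: [-7.0, 7.0, 9.0]
gripper_width: 11.8
grasp_force: 59.2
```

```bash
python3 -c "
from h import *
s=read_state();print(s['contact_force'],s['wrist_torque'],s['joints'],np.degrees(2*np.arctan2(s['ee_rot'][1],s['ee_rot'][0])))"
```

```text
[-7.04052636  7.04257578  8.98262983] [ 2.18979347  2.00363865 -0.06000697] [ 0.12548733  0.42329318 -0.3054887  -0.00284816 -0.84545834 -1.55050773] 188.24387812688923
```

Emit:
drive_tool(plan=[[[1, 0, 0, 0, -5], [1, 0, 0, 0, -5], [1, 0, 0, 0, -3], [1, 0, 0, 0, 0]]])

```text
clock: 16.73
position: [560.9, -89.3, 74.9]
ee_rot: [0.041, 0.999, 0.001, -0.002]
contact_force: [-7.7, 8.9, 9.6]
gripper_width: 11.9
grasp_force: 59.2
```

```bash
python3 -c "
from h import *
s=read_state();print(s['contact_force'],s['wrist_torque'],np.degrees(2*np.arctan2(s['ee_rot'][1],s['ee_rot'][0])))"
```

```text
[-7.65167987  8.90342609  9.56646616] [2.56795333 2.12393158 0.12087742] 175.3550349328209
```

Emit:
drive_tool(plan=[[[1, 0, 0, 0, -5], [1, 0, 0, 0, -5], [1, 0, 0, 0, -2.5], [1, 0, 0, 0, 0], [1, 0, 0, 0, 0]]])

```text
clock: 17.15
position: [560.9, -89.0, 74.9]
ee_rot: [0.148, 0.989, 0.001, -0.002]
contact_force: [-8.3, 9.7, 8.8]
gripper_width: 11.9
grasp_force: 59.2
```

```bash
python3 -c "
from h import *
s=read_state();print(s['contact_force'],s['wrist_torque'],np.degrees(2*np.arctan2(s['ee_rot'][1],s['ee_rot'][0])))"
```

```text
[-8.29569446  9.66380521  8.8099492 ] [2.94575696 2.18236663 0.12511373] 162.94575736700472
```

Emit:
drive_tool(plan=[[[0, 0, 0, 0, 0], [-1, 0, 0, 0, 0], [-1, 0, 0, 0, 0], [-1, 0, 0, 0, 0], [-1, 0, 0, 0, 0], [-1, 0, 0, 0, 0], [-1, 0, 0, 25, 0], [-1, 0, 0, 35, 0], [-1, 0, 0, 35, 0], [-1, 0, 0, 35, 0], [-1, -20, 30, 35, 0], [-1, -30, 40, 30, 0], [-1, -30, 40, 0, 0], [-1, -30, 40, 0, 0], [-1, 0, 40, 0, 0], [-1, 0, 40, 0, 0], [-1, 0, 0, 0, 0]]])

```text
clock: 18.57
position: [475.0, 113.9, 254.7]
ee_rot: [0.146, 0.989, 0.001, 0.001]
contact_force: [0.6, -0.1, -0.5]
gripper_width: 85.5
grasp_force: 0.0
```

```bash
python3 -c "
from m import *
print(read_state()['position'])
for n in ('top','side'):
    p,d=snap(n,n+'9');W=cloud(n,d);hsv=cv2.cvtColor(p,cv2.COLOR_RGB2HSV).astype(int);H,S,Z=hsv[...,0],hsv[...,1],W[...,2]
    m=(W[...,0]>490)&(W[...,0]<610)&(abs(W[...,1]+90)<60)
    print(n,'bar',rect(W[m&(Z>97)&(Z<108)])); print('red',rect(W[m&((H<8)|(H>172))&(S>130)&(Z>60)&(Z<70)]))
    b=(W[...,0]>440)&(W[...,0]<500)&(abs(W[...,1]+90)<40);print('block',rect(W[b&(S>150)&(H<18)&(Z>93)]))
    if n=='top': a=cv2.resize(p[140:320,180:320],None,fx=2,fy=2)
    else: b_=cv2.resize(p[140:320,200:420],None,fx=2,fy=2)
cv2.imwrite('pics/c9.png',np.hstack([a,b_])[:,:,::-1])
"
```

```text
[475.  113.9 254.7]
top bar (259, ((562.7825927734375, -89.37540435791016), (14.538390159606934, 58.09288787841797), 73.85395812988281), 'med', array([562.8, -89.4, 100.9]))
red (126, ((532.5690307617188, -88.77332305908203), (33.8093376159668, 18.849185943603516), 0.8162927031517029), 'med', array([528.1, -90.9,  65.2]))
block (168, ((473.3930969238281, -87.55377960205078), (39.98005676269531, 12.738037109375), 89.43183898925781), 'med', array([473.8, -86.7,  97.8]))
side bar (131, ((562.245849609375, -92.43286895751953), (16.28251075744629, 56.04720687866211), 69.66090393066406), 'med', array([560.4, -93.1, 100.7]))
red (144, ((542.4904174804688, -91.23113250732422), (24.876018524169922, 56.6743278503418), 84.47804260253906), 'med', array([536.8, -96.1,  65.1]))
block (98, ((472.84490966796875, -89.83441162109375), (42.28971862792969, 14.529304504394531), 87.38347625732422), 'med', array([472.5, -93.7,  97.8]))
```

View pics/c9.png

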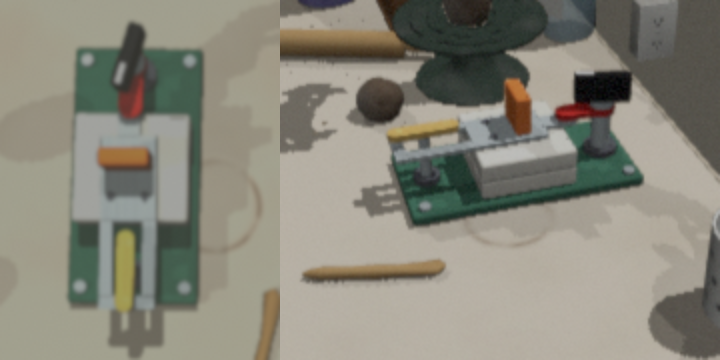

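The lobe is over the tongue (top crop, (132,100)), pointing along the strap. The bar is about 15° past it, the strap is level under the head, and the gripper is clear of the press.

```bash
python3 -c "
from bench import *
print(job_done())"
```

```text
the job is handed in; nothing more can be done
None
```

I handed the job in at about 18.6 s of the 54 s limit. The strap is level under the stud head, the lobe is at its stop over the tongue, the bar is nipped about 15° further, and the mug is untouched.

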